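# Put a plaster piece mould back together in its case

## Robot

A 6-joint arm with a two-finger parallel gripper is mounted at the origin on the work surface. World frame = base frame: x ahead of the robot, y to its left, z up, the work surface at z = 0. Lengths are in mm, angles in rad, forces in N, time in s.
With the tool pointing down it reaches from about 350 to 775 mm from the base axis. Payload 7.3 kg.
Tool frame: the origin (TCP) lies at the very end of the fingers, on their centre line; the grasp point (between the pads) lies 19 mm behind it; z points along the fingers, y is the line along which they close (so a half turn about z gives the same grasp; the last joint's range is limited). The gripper opens to 92 mm and grips with 3 to 60 N. Pads are 19 mm wide; open, the fingers measure 130 mm over their backs; the gripper's body (75 mm by 190 mm) begins 47 mm behind the grasp point.
Start: joints at [0.968, 0.342, 1.524, -0, 1.275, -0.146], TCP at [231.555, 471.197, 226.741] pointing down, gripper open.
Joint ranges: [-2.53, 2.53], [-0.77, 2.02], [0.04, 2.7], [-1, 4.14], [0.28, 2.66], [-3.11, 3.11]. Speed limits (rad/s): [2.57, 2.57, 3.14, 3.14, 3.14, 3.14].

## Interface

Orientations are given as [roll, pitch, yaw] about the fixed x, y, z axes, in that order (R = Rz(yaw) Ry(pitch) Rx(roll)).
In Python, from plant import bot gives the robot as it stands.
- The arm moves only by the tool jog_arm, never from a script. Its argument "targets" is a list of rows, each an object with "xyz": the shift along the tool's x, y, z as a fraction of full scale, a list of three; "spin": the turn about the tool's z as a fraction of full scale. In form: [{"xyz": [x, y, z], "spin": spin}, ...]. A call has exactly 10 rows; each row shifts and turns the commanded pose from where the row before left it, along the tool's axes as they then stand; what a row does not reach is not made up. Full scale, the value 1, is 80 mm for a shift and 0.1 rad for a turn. A row lasts 1/8 s, in which the tool goes at most 62.5 mm and 10.7 degrees, less where a joint would pass 70% of its speed; a pose out of reach is approached as far as the arm can. A call with a number of a shift or a turn outside -1 to 1 is refused whole. A call with a gripper value outside its range is refused whole. "gripper" is the opening in per cent of the stroke, from 0 (shut) to 100 (fully open), set as the call begins (left out, the last holds). The fingers move at their own pace and stop on an object; the grip force is fixed at half the most. Time passes only in rows, so rows that do not move let the fingers close, or fill a call up. It gives the time, the measured TCP pose, the force, the opening and the grip force at its end, in the units of the state.
- bot.get_obs(): the state, without advancing time (a new reading comes with each control period).
- bot.capture(name): name is "scene" or "top"; returns the picture (384x512x3 uint8, blue, green, red); there is no depth.
- bot.get_calibration(name): a dict with "vfov" (degrees; the focal length in pixels is half the picture's height over the tangent of half this angle, whatever the lens; pixels are square), "cx", "cy" (the principal point, pixels), "eye" and "rotation" of the camera in the world. Camera axes: x right, y down, z forward; pixel columns grow to the right and rows downward; lengths in mm; the calibration is good to about 2 mm. A picture is of the moment at which its call begins. get_calibration takes no time and is no camera call.
- bot.close_job(): hands the job in; it is judged then, once.
The state is a dict: "time": time; "joint_positions": joint angles; "dq": joint speeds; "tau": joint torques, N m; "tool_pos": TCP position; "tcp_rot": TCP orientation; "contact_force": force on the tool from outside, world axes, zero at the start; "moment": the same for the moment, N m; "grip_width": finger opening in mm; "finger_force": force on a finger pad.
Only numpy, scipy, OpenCV 4.12 (cv2) and the standard library are available. Lean on these libraries where they do the work, as an engineer would, in place of code of your own. Each camera call takes 0.05 s, during which the arm holds its last target. There are 200 camera calls.

## Task

Fit the three plaster mould blocks that belong to the wooden case into it so that they interlock, each turned the right way and dropped fully home, flush with the case's rim: first the block without a tab, then the middle one, then the last one, each tab lapping over the low corner of the block before. The fourth block is from another mould: leave it and everything else on the bench where it is.

Things in the scene. Friction and masses are not known exactly. Their poses are not given: they have to be found in the camera images.
- case: Wooden tray fixed to the bench, 100 (x) by 200 (y) mm, 34 high, floor 10 thick; pocket 69.6 by 169.6, 24 deep, 1.8 mm play a side. Origin: middle of its underside. Three keys 12 wide, wall-high, jut in: from the -y end (x -24 to -12, in to y -74), the -x side (y -18 to -6, in to x -24), the +y end (x -23 to -11, in to y 73); the blocks' notches go over them. Yaw within 0.35 rad.
- seat_a (a point): Point on the pocket's floor, 10 mm above the bench, at the -y end of the pocket (case y -56 mm): where block_a's origin belongs. Axes parallel to the case; a seated block_a has the same axes (same x, same y, same z).
- seat_b (a point): Point on the pocket's floor, 10 mm above the bench, at the middle of the pocket (case y 0): where block_b's origin belongs. Axes parallel to the case; a seated block_b has the same axes (same x, same y, same z).
- seat_c (a point): Point on the pocket's floor, 10 mm above the bench, at the +y end of the pocket (case y +56 mm): where block_c's origin belongs. Axes parallel to the case; a seated block_c has the same axes (same x, same y, same z).
- block_a: White plaster block 66 (x) by 54 (y) by 24 mm, 0.13 kg, no tab. Notch through the -y edge (x -26 to -10, 12 deep). Corner +x +y (x over 9, y over 12) only 11 high: block_b's tab laps over it, so this goes in first. Grip rib in the middle of the top: 14 (x) by 34 (y), 28 high. Origin: middle of the body's underside, z up.
- block_b: White plaster block 66 (x) by 54 (y) by 24 mm, 0.13 kg. Tab out of the -y edge to y -41 (x 12 to 30, z 14 to 24), lapping block_a. Corner -x +y (x below -9, y over 12) only 11 high, for block_c's tab. Notch in the -x edge (y -20 to -4, 12 deep). Goes in second. Grip rib in the middle of the top: 14 (x) by 34 (y), 28 high. Origin: middle of the body's underside, z up.
- block_c: White plaster block 66 (x) by 54 (y) by 24 mm, 0.13 kg. Tab out of the -y edge to y -41 (x -30 to -12, z 14 to 24), lapping block_b. Notch through the +y edge (x -25 to -9, 12 deep). No low corner. Goes in last. Grip rib in the middle of the top: 14 (x) by 34 (y), 28 high. Origin: middle of the body's underside, z up.
- spare: White plaster block of another mould, the mirror image of block_b: tab on the -y edge at x -30 to -12, notch in the +x edge, low corner at +x +y. Fits nowhere here; leave it lying. Grip rib in the middle of the top: 14 (x) by 34 (y), 28 high. Origin: middle of the body's underside, z up.
- jar_l: Small glass glaze jar, 34 mm across, 80 mm tall, upright; bystander. Origin under its middle.
- jar_r: Another such jar, 34 mm across, 80 mm tall; bystander. Origin under its middle.
- bowl: Terracotta bowl, 100 mm across, 45 mm tall; bystander. Origin under its middle.
- mug: Glazed mug, 76 mm across and a handle, 85 mm tall; bystander. Origin under its middle.
- brush: Brush, 190 mm long, lying flat along its x axis; bystander.
- sanding_block: Cork block 65 x 45 x 28 mm; bystander. Origin under its middle.
- kidney: Thin wooden disc (shaping rib), 70 mm across, 6 mm thick; bystander.
- spatula: Spatula, 200 mm long, lying flat; bystander. Long axis x.
There are look-alikes about, which are no part of the job. There is more than one size of the case; the job needs the largest.

How it is judged:
By the outcome, as a careful person would: the job done as asked, in the order asked, and still so for the second after the job is handed in, with the robot touching nothing.
It also fails if it takes over 72 s, if anything falls off the work surface, if the arm or the gripper's body presses on something with over 40 N, if the wrist force passes 120 N, or if a joint passes its speed limit or range.

## Working session

There is one attempt and no reset: what is moved stays moved. The work goes in short steps, Python scripts to look and compute and a tool call to move; the robot and the scene stay as the last step left them, time stands still between calls to the robot, and variables do not carry over. Pictures are saved under pics/ and viewed, at most 10 in all, crops included, and the job is handed in when it is done.

Besides the shell and the picture viewer there is one more tool, called after "Emit:" in YAML: its name, and indented under it one key for each argument. jog_arm: Moves the arm, as the interface text tells. Shift numbers are shares of 80 mm and turn numbers shares of 0.1 rad, none past 1 either way. Its arguments: {"type":"object","properties":{"targets":{"type":"array","items":{"type":"object","properties":{"xyz":{"type":"array","items":{"type":"number"}},"spin":{"type":"number"}}}},"gripper":{"type":"number"}},"required":["targets"]}

```bash
mkdir -p pics
python3 - <<'E'
from plant import bot
import cv2
for n in ("top","scene"):
    im=bot.capture(n); cv2.imwrite(f"pics/{n}0.png",im)
    c=bot.get_calibration(n); print(n,c)
cv2.imwrite("pics/top0b.png",cv2.resize(cv2.imread("pics/top0.png"),(800,600),interpolation=cv2.INTER_CUBIC))
o=bot.get_obs(); print(o)
E
```

```text
top {'vfov': 52.78066693585384, 'cx': 254.90753428360543, 'cy': 189.67966872070915, 'eye': array([ 281.40951607,    7.83764695, 1234.88528306]), 'rotation': array([-2.93700947,  0.00512484, -1.59813361])}
scene {'vfov': 50.33025949018819, 'cx': 256.8190858613785, 'cy': 188.1652491854082, 'eye': array([1053.00346797,  551.52068741,  788.72832632]), 'rotation': array([-2.34511156e+00,  6.20164145e-04,  2.38265802e+00])}
{'time': 0.1, 'joint_positions': array([ 9.68019919e-01,  3.42628571e-01,  1.52491190e+00, -3.69507892e-05,
        1.27541937e+00, -1.45984988e-01]), 'dq': array([-0.00032104, -0.00154803, -0.00312962, -0.00082854,  0.00012133,
        0.00179197]), 'tau': array([ 1.40511376e-03, -4.32002878e+01, -2.44694817e+01,  7.19459332e-02,
        5.24444610e-02, -4.60434251e-05]), 'tool_pos': array([231.33513517, 470.87587107, 226.13051962]), 'tcp_rot': array([-3.14023487e+00, -1.63920924e-04,  2.68481190e+00]), 'contact_force': array([ 0.02033516, -0.86523287, -0.17872039]), 'moment': array([-0.04493917,  0.01571447,  0.03641564]), 'finger_force': 0.0, 'grip_width': 92.20520915639048}
```

View pics/top0b.png

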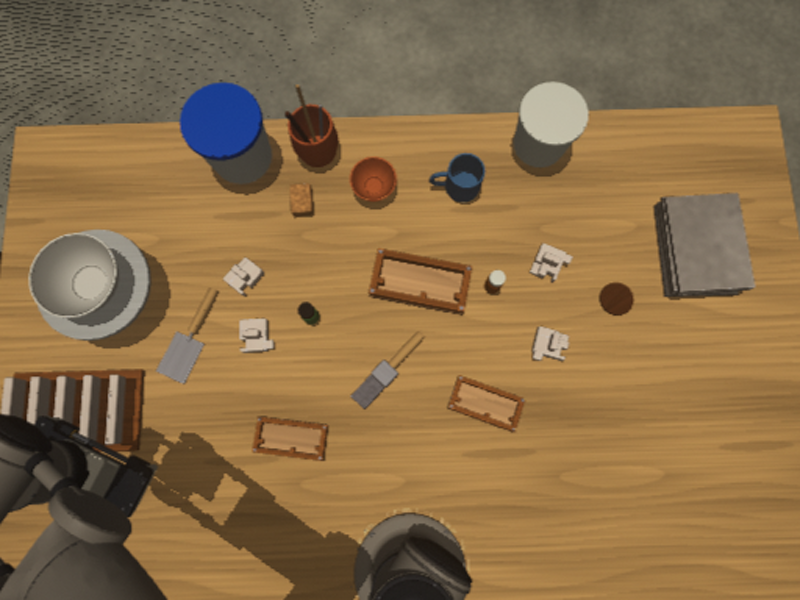

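View pics/scene0.png

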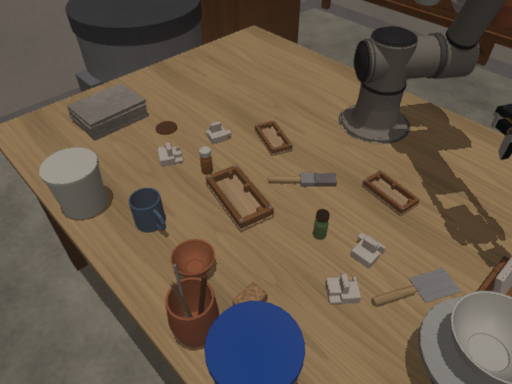

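```bash
cat > h.py <<'E'
import numpy as np, cv2
from plant import bot
from scipy.spatial.transform import Rotation as R
def cam(n):
    c=bot.get_calibration(n); f=192/np.tan(np.radians(c["vfov"])/2)
    K=np.array([[f,0,c["cx"]],[0,f,c["cy"]],[0,0,1]]); Rw=R.from_euler("xyz",c["rotation"]).as_matrix()
    return K,Rw,c["eye"]
def proj(n,P):
    K,Rw,e=cam(n); q=((np.atleast_2d(P)-e)@Rw)@K.T; return q[:,:2]/q[:,2:]
def unproj(n,uv,z):
    K,Rw,e=cam(n); uv=np.atleast_2d(uv); d=np.c_[uv,np.ones(len(uv))]@np.linalg.inv(K).T@Rw.T
    return e+d*((z-e[2])/d[:,2])[:,None]
def rect(im,n,c,w,h,s,z):
    # map: right = -y world, up = +x world
    C=np.array(c,float); k=np.array([[h/2,w/2],[h/2,-w/2],[-h/2,-w/2],[-h/2,w/2]])
    W=np.c_[C[0]+k[:,0],C[1]+k[:,1],[z]*4]
    H=cv2.getPerspectiveTransform(proj(n,W).astype(np.float32),np.float32([[0,0],[w*s,0],[w*s,h*s],[0,h*s]]))
    return cv2.warpPerspective(im,H,(int(w*s),int(h*s)),flags=cv2.INTER_CUBIC)
E
python3 - <<'E'
from h import *
im=cv2.imread("pics/top0.png"); s=512/800
px={"bl1":(243,275,24),"bl2":(256,336,24),"br1":(550,262,24),"br2":(550,344,24),"case":(420,280,34),"s1":(290,438,20),"s2":(486,403,20),"jl":(309,314,60),"jr":(496,282,60)}
C={}
for k,(u,v,z) in px.items():
    C[k]=unproj("top",(u*s,v*s),z)[0]; print(k,C[k].round(),proj("scene",C[k]).round())
t=[rect(im,"top",C[k][:2],100,100,2.66,24) for k in ("bl1","br1","bl2","br2")]
t.append(rect(im,"top",C["case"][:2],266/2.66*2,100*2.66/2.66,1.33*2,34)) if 0 else None
row=np.vstack([np.hstack(t[:2]),np.hstack(t[2:])])
cs=rect(im,"top",C["case"][:2],130,260,2.0,34); 
cs=cv2.resize(cs,(266,532))
cv2.imwrite("pics/crop1.png",np.hstack([row,cs]))
E
```

```text
bl1 [587. 326.  24.] [[342. 285.]]
bl2 [459. 297.  24.] [[366. 244.]]
br1 [ 596. -308.   24.] [[169. 151.]]
br2 [ 426. -295.   24.] [[216. 129.]]
case [563. -38.  34.] [[238. 190.]]
s1 [256. 227.  20.] [[389. 189.]]
s2 [ 313. -160.   20.] [[272. 134.]]
jl [495. 184.  60.] [[321. 216.]]
jr [ 549. -188.   60.] [[206. 154.]]
```

View pics/crop1.png

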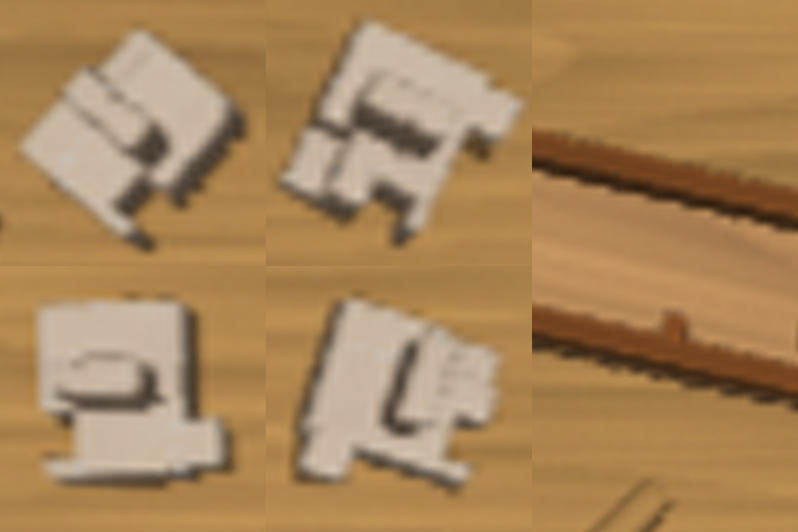

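```bash
cat >> h.py <<'E'
def cells(low,notch,tab):
    xs=sorted({-33,33,*low[:2],*notch[:2]}); ys=sorted({-27,27,*low[2:],*notch[2:]}); B=[]
    ins=lambda r,x,y: r[0]<x<r[1] and r[2]<y<r[3]
    for x0,x1 in zip(xs,xs[1:]):
        for y0,y1 in zip(ys,ys[1:]):
            x,y=(x0+x1)/2,(y0+y1)/2
            if not ins(notch,x,y): B.append((x0,x1,y0,y1,0,11 if ins(low,x,y) else 24))
    if tab: B.append((*tab,-41,-27,14,24))
    return B+[(-7,7,-17,17,24,28)]
no=(33,33,27,27)
BL={"a":cells((9,33,12,27),(-26,-10,-27,-15),None),"b":cells((-33,-9,12,27),(-33,-21,-20,-4),(12,30)),
    "c":cells(no,(-25,-9,15,27),(-30,-12)),"spare":cells((9,33,12,27),(21,33,-20,-4),(-30,-12))}
SS=6
def toworld(P,p):
    c,s=np.cos(p[2]),np.sin(p[2]); P=np.asarray(P,float)
    return np.c_[p[0]+c*P[:,0]-s*P[:,1],p[1]+s*P[:,0]+c*P[:,1],P[:,2]]
def fill(m,uv,o,v=255,hull=True):
    q=(uv-o+.5)*SS-.5
    if hull: q=cv2.convexHull(q.astype(np.float32)).reshape(-1,2)
    cv2.fillPoly(m,[np.round(q*16).astype(np.int32)],v,shift=4)
def down(m,sh): return cv2.GaussianBlur(cv2.resize(m,(sh[1],sh[0]),interpolation=cv2.INTER_AREA).astype(float)/255,(0,0),.6)
def rblock(n,k,p,z,o,sh):
    m=np.zeros((sh[0]*SS,sh[1]*SS),np.uint8)
    for x0,x1,y0,y1,z0,z1 in BL[k]:
        fill(m,proj(n,toworld([(x,y,zz+z) for x in(x0,x1) for y in(y0,y1) for zz in(z0,z1)],p)),o)
    return down(m,sh)
KEY=[(-34.8,-84.8),(-24,-84.8),(-24,-74),(-12,-74),(-12,-84.8),(34.8,-84.8),(34.8,84.8),(-11,84.8),(-11,73),(-23,73),(-23,84.8),(-34.8,84.8),(-34.8,-6),(-24,-6),(-24,-18),(-34.8,-18)]
def rcase(n,k,p,z,o,sh):
    m=np.zeros((sh[0]*SS,sh[1]*SS),np.uint8); a=m.copy(); b=m.copy()
    fill(m,proj(n,toworld([(x,y,zz) for x in(-50,50) for y in(-100,100) for zz in(0,34)],p)),o)
    fill(a,proj(n,toworld([(*q,10) for q in KEY],p)),o,hull=False); fill(b,proj(n,toworld([(*q,34) for q in KEY],p)),o,hull=False)
    m[(a>0)&(b>0)]=0; return down(m,sh)
def feat(im):
    f=im.astype(float)+2; return f[...,0]/f[...,2]
from scipy.optimize import minimize
def fit(ims,k,p0,z=0,cams=("top","scene"),rad=75,yaw=None):
    rend=rcase if k=="case" else rblock; S=[]
    for n in cams:
        c=proj(n,(p0[0],p0[1],z+15))[0]; r=int(rad*0.42)
        o=np.maximum(np.round(c).astype(int)-r,0); g=feat(ims[n])[o[1]:o[1]+2*r,o[0]:o[0]+2*r]
        lo,hi=(.25,.45) if k=="case" else (.5,.8)
        g=cv2.GaussianBlur(g,(0,0),.6)
        S.append((n,o,g))
    def cost(d,info=False):
        p=(p0[0]+d[0]*10,p0[1]+d[1]*10,p0[2]+d[2]*.2); t=0
        for n,o,g in S:
            m=rend(n,k,p,z,o,g.shape); A=np.c_[m.ravel(),np.ones(m.size)]
            x=np.linalg.lstsq(A,g.ravel(),rcond=None)[0]; e=np.clip(np.abs(A@x-g.ravel()),0,.25)
            t+=(e**2).mean()/g.var()
        return t
    r=minimize(cost,[0,0,0],method="Nelder-Mead",options=dict(initial_simplex=[[0,0,0],[.8,0,0],[0,.8,0],[0,0,.8]],xatol=.003,fatol=1e-5))
    d=r.x; return np.array([p0[0]+d[0]*10,p0[1]+d[1]*10,p0[2]+d[2]*.2]),r.fun
E
python3 - <<'E'
from h import *
ims={n:np.mean([bot.capture(n) for _ in range(3)],0) for n in("top","scene")}
np.savez("ims0.npz",**ims)
G={"case":(563,-38,-.2),"a":(587,326,-.7),"b":(596,-308,-.45),"c":(459,297,0),"spare":(426,-295,-1.85)}
for k,p in G.items():
    for cams in (("top",),("scene",),("top","scene")):
        q,e=fit(ims,k,p,cams=cams,rad=150 if k=="case" else 75); print(k,cams,q.round(3),round(e,3))
E
```

```text
case ('top',) [ 5.67194e+02 -3.85220e+01 -2.33000e-01] 0.289
case ('scene',) [ 5.63984e+02 -3.80930e+01 -2.43000e-01] 0.756
case ('top', 'scene') [ 5.65136e+02 -3.76600e+01 -2.34000e-01] 1.049
a ('top',) [589.895 329.754  -0.687] 0.127
a ('scene',) [587.486 330.382  -0.719] 0.222Traceback (most recent call last):
  File "<stdin>", line 7, in <module>
  File "h.py", line 69, in fit
    r=minimize(cost,[0,0,0],method="Nelder-Mead",options=dict(initial_simplex=[[0,0,0],[.8,0,0],[0,.8,0],[0,0,.8]],xatol=.003,fatol=1e-5))
    res = _minimize_neldermead(fun, x0, args, callback, bounds=bounds,
                               **options)
    fxr = func(xr)
    fx = function(np.copy(x), *(wrapper_args + args))
  File "h.py", line 65, in cost
    m=rend(n,k,p,z,o,g.shape); A=np.c_[m.ravel(),np.ones(m.size)]
  File "h.py", line 43, in rblock
    fill(m,proj(n,toworld([(x,y,zz+z) for x in(x0,x1) for y in(y0,y1) for zz in(z0,z1)],p)),o)
           ~~~~^^^^^^^^^^^^^^^^^^^^^^^^^^^^^^^^^^^^^^^^^^^^^^^^^^^^^^^^^^^^^^^^^^^^^^^^^^^^
  File "h.py", line 9, in proj
    K,Rw,e=cam(n); q=((np.atleast_2d(P)-e)@Rw)@K.T; return q[:,:2]/q[:,2:]
           ~~~^^^
  File "h.py", line 5, in cam
    c=bot.get_calibration(n); f=192/np.tan(np.radians(c["vfov"])/2)
ValueError: time passes only in moves, steps and waits
```

```bash
python3 - <<'E'
s=open("h.py").read()
s=s.replace('''def cam(n):
    c=bot.get_calibration(n); ''','''import functools, os, pickle
@functools.cache
def cam(n):
    fn=f"cal_{n}.pkl"
    if not os.path.exists(fn): pickle.dump(bot.get_calibration(n),open(fn,"wb"))
    c=pickle.load(open(fn,"rb")); ''')
open("h.py","w").write(s)
E
cat > f0.py <<'E'
from h import *
ims=dict(np.load("ims0.npz"))
G={"case":(565,-38,-.235),"a":(588,329,-.7),"b":(596,-308,-.45),"c":(459,297,0),"spare":(426,-295,-1.85)}
V=[]
for k,p in G.items():
    for cams in (("top",),("scene",)):
        n=cams[0]
        q,e=fit(ims,k,p,cams=cams,rad=150 if k=="case" else 75); print(k,cams,q.round(3),round(e,3))
        c=proj(n,(q[0],q[1],15))[0]; r=36 if k=="case" else 16
        o=np.round(c).astype(int)-r; S=int(266/(2*r))
        g=cv2.resize(ims[n][o[1]:o[1]+2*r,o[0]:o[0]+2*r].clip(0,255).astype(np.uint8),None,fx=S,fy=S,interpolation=cv2.INTER_CUBIC)
        m=(rcase if k=="case" else rblock)(n,k,q,0,o,(2*r,2*r)); m=cv2.resize(m,None,fx=S,fy=S,interpolation=cv2.INTER_CUBIC)
        ct,_=cv2.findContours((m>.5).astype(np.uint8),cv2.RETR_LIST,cv2.CHAIN_APPROX_NONE); cv2.drawContours(g,ct,-1,(255,0,0),1)
        V.append(cv2.copyMakeBorder(g,0,266-g.shape[0],0,266-g.shape[1],cv2.BORDER_CONSTANT))
cv2.imwrite("pics/ov.png",np.vstack([np.hstack(V[0:3]),np.hstack([V[3],V[4],V[5]])]))
E
python3 f0.py
```

```text
case ('top',) [ 5.67107e+02 -3.80320e+01 -2.32000e-01] 0.255
case ('scene',) [ 5.64421e+02 -3.85060e+01 -2.47000e-01] 0.757
a ('top',) [589.651 329.671  -0.697] 0.102
a ('scene',) [587.61  330.606  -0.717] 0.207
b ('top',) [ 5.99933e+02 -3.06350e+02 -4.58000e-01] 0.064
b ('scene',) [ 5.97695e+02 -3.04324e+02 -4.42000e-01] 0.147
c ('top',) [4.63617e+02 3.05644e+02 3.10000e-02] 0.057
c ('scene',) [4.62358e+02 3.06650e+02 4.80000e-02] 0.082
spare ('top',) [ 430.152 -299.002   -1.885] 0.021
spare ('scene',) [ 427.646 -297.742   -1.914] 0.36
```

View pics/ov.png

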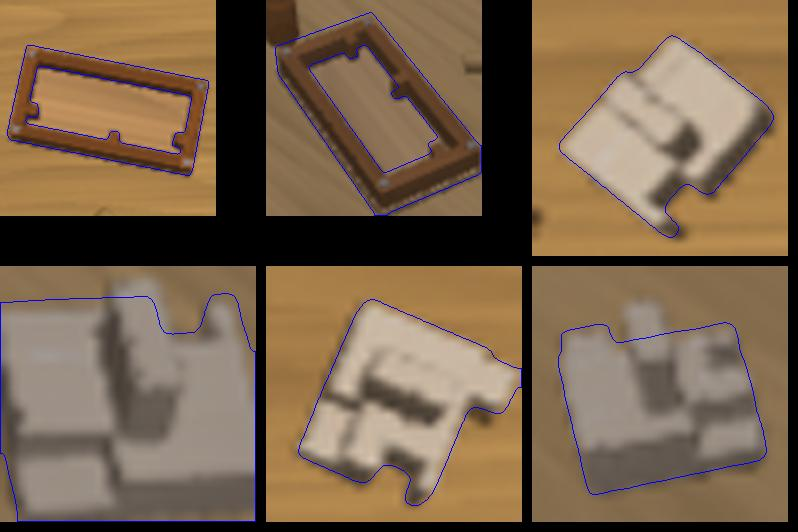

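```bash
sed -i 's/(-7,7,-17,17,24,28)/(-7,7,-17,17,24,52)/' h.py; python3 f0.py
```

```text
case ('top',) [ 5.67107e+02 -3.80320e+01 -2.32000e-01] 0.255
case ('scene',) [ 5.64421e+02 -3.85060e+01 -2.47000e-01] 0.757
a ('top',) [589.943 329.646  -0.685] 0.103
a ('scene',) [588.177 330.711  -0.711] 0.195
b ('top',) [ 5.99933e+02 -3.06350e+02 -4.58000e-01] 0.064
b ('scene',) [ 5.98170e+02 -3.03011e+02 -4.54000e-01] 0.106
c ('top',) [4.63617e+02 3.05644e+02 3.10000e-02] 0.057
c ('scene',) [4.62358e+02 3.06650e+02 4.80000e-02] 0.082
spare ('top',) [ 430.152 -299.002   -1.885] 0.021
spare ('scene',) [ 428.943 -295.194   -1.904] 0.33
```

```bash
cat > plan.py <<'E'
import sys; from h import *
def plan(tgt,n,z_first=False):
    o=bot.get_obs(); p=np.array(o["tool_pos"]); a=o["tcp_rot"]; y=a[2]; t=np.array(tgt[:3],float)
    dy=(tgt[3]-y+np.pi)%(2*np.pi)-np.pi; print("now",p.round(1),a.round(3),"F",np.round(o["contact_force"],1),"w",round(o["grip_width"],1),"t",o["time"],"dyaw",round(dy,3))
    s=np.round(-dy/n/.1,3); out=[]
    for i in range(n):
        T=np.array([[np.cos(y),np.sin(y),0],[np.sin(y),-np.cos(y),0],[0,0,-1]])
        d=T.T@(t-p)/(n-i); v=np.round(d/80,3); out.append((v.tolist(),float(s))); p=p+T@v*80; y-=s*.1
    for v in out: print('{"xyz":%s,"spin":%s},'%v)
if __name__=="__main__": plan([float(v) for v in sys.argv[1:5]],int(sys.argv[5]))
E
python3 plan.py 589 330.2 110 0.874 19
```

```text
now [231.5 471.1 226.6] [-3.141 -0.     2.685] F [-0.2  0.7 -0.7] w 92.1 t 0.4 dyaw -1.811
{"xyz":[-0.252, 0.021, 0.077],"spin":0.953},
{"xyz":[-0.249, 0.044, 0.077],"spin":0.953},
{"xyz":[-0.244, 0.068, 0.077],"spin":0.953},
{"xyz":[-0.236, 0.091, 0.077],"spin":0.953},
{"xyz":[-0.226, 0.113, 0.077],"spin":0.953},
{"xyz":[-0.214, 0.134, 0.077],"spin":0.953},
{"xyz":[-0.201, 0.154, 0.077],"spin":0.953},
{"xyz":[-0.185, 0.172, 0.077],"spin":0.953},
{"xyz":[-0.168, 0.189, 0.077],"spin":0.953},
{"xyz":[-0.149, 0.204, 0.076],"spin":0.953},
{"xyz":[-0.129, 0.217, 0.077],"spin":0.953},
{"xyz":[-0.108, 0.228, 0.076],"spin":0.953},
{"xyz":[-0.086, 0.238, 0.077],"spin":0.953},
{"xyz":[-0.063, 0.245, 0.076],"spin":0.953},
{"xyz":[-0.039, 0.25, 0.077],"spin":0.953},
{"xyz":[-0.015, 0.252, 0.076],"spin":0.953},
{"xyz":[0.008, 0.253, 0.077],"spin":0.953},
{"xyz":[0.033, 0.251, 0.076],"spin":0.953},
{"xyz":[0.056, 0.246, 0.077],"spin":0.953},
```

Emit:
jog_arm:
  targets:
    - {"xyz": [-0.25,0.02,0.08],"spin": 0.95}
    - {"xyz": [-0.25,0.045,0.08],"spin": 0.95}
    - {"xyz": [-0.245,0.07,0.08],"spin": 0.95}
    - {"xyz": [-0.235,0.09,0.08],"spin": 0.95}
    - {"xyz": [-0.225,0.115,0.08],"spin": 0.95}
    - {"xyz": [-0.215,0.135,0.08],"spin": 0.95}
    - {"xyz": [-0.2,0.155,0.08],"spin": 0.95}
    - {"xyz": [-0.185,0.17,0.08],"spin": 0.95}
    - {"xyz": [-0.17,0.19,0.08],"spin": 0.95}
    - {"xyz": [-0.15,0.205,0.08],"spin": 0.95}
  gripper: 50

```text
time: 1.65
tool_pos: [420.7, 397.2, 162.5]
tcp_rot: [-3.142, -0.0, 1.732]
contact_force: [0.0, 0.4, -0.3]
grip_width: 45.9
finger_force: 0.0
```

```bash
python3 plan.py 589 330.2 100 0.874 9
```

```text
now [420.7 397.2 162.5] [-3.142 -0.     1.732] F [ 0.   0.4 -0.3] w 45.9 t 1.65 dyaw -0.858
{"xyz":[-0.129, 0.216, 0.087],"spin":0.953},
{"xyz":[-0.108, 0.227, 0.087],"spin":0.953},
{"xyz":[-0.086, 0.236, 0.087],"spin":0.953},
{"xyz":[-0.063, 0.244, 0.087],"spin":0.953},
{"xyz":[-0.04, 0.248, 0.087],"spin":0.953},
{"xyz":[-0.016, 0.251, 0.086],"spin":0.953},
{"xyz":[0.008, 0.252, 0.087],"spin":0.953},
{"xyz":[0.032, 0.249, 0.086],"spin":0.953},
{"xyz":[0.055, 0.246, 0.087],"spin":0.953},
```

Emit:
jog_arm:
  targets:
    - {"xyz": [-0.13,0.215,0.085],"spin": 0.95}
    - {"xyz": [-0.11,0.225,0.085],"spin": 0.95}
    - {"xyz": [-0.085,0.235,0.085],"spin": 0.95}
    - {"xyz": [-0.065,0.245,0.085],"spin": 0.95}
    - {"xyz": [-0.04,0.25,0.085],"spin": 0.95}
    - {"xyz": [-0.015,0.25,0.085],"spin": 0.95}
    - {"xyz": [0.01,0.25,0.085],"spin": 0.95}
    - {"xyz": [0.03,0.25,0.085],"spin": 0.95}
    - {"xyz": [0.055,0.245,0.085],"spin": 0.95}
    - {"xyz": [0,0,0.2],"spin": 0}

```text
time: 2.9
tool_pos: [589.8, 330.5, 85.4]
tcp_rot: [3.141, -0.002, 0.879]
contact_force: [-0.3, 0.5, -0.3]
grip_width: 46.3
finger_force: 0.0
```

```bash
python3 plan.py 589 330.2 28 0.874 3
python3 - <<'E'
from h import *
a=bot.capture("top");b=bot.capture("scene")
i=[]
for n,im in(("top",a),("scene",b)):
    c=proj(n,(589,330,50))[0].astype(int); i.append(cv2.resize(im[c[1]-40:c[1]+40,c[0]-40:c[0]+40],(400,400),interpolation=cv2.INTER_CUBIC))
cv2.imwrite("pics/g1.png",np.hstack(i))
E
```

```text
now [589.8 330.5  85.4] [ 3.141e+00 -2.000e-03  8.790e-01] F [-0.3  0.5 -0.3] w 46.3 t 2.9 dyaw -0.005
{"xyz":[-0.003, -0.002, 0.239],"spin":0.017},
{"xyz":[-0.003, -0.002, 0.239],"spin":0.017},
{"xyz":[-0.004, -0.002, 0.239],"spin":0.017},
```

View pics/g1.png

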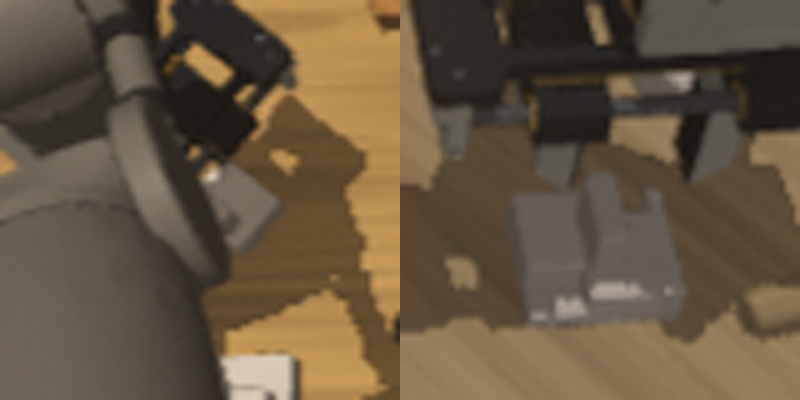

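Emit:
jog_arm:
  targets:
    - {"xyz": [0,0,0.24],"spin": 0}
    - {"xyz": [0,0,0.24],"spin": 0}
    - {"xyz": [0,0,0.225],"spin": 0}
    - {"xyz": [0,0,0],"spin": 0}
    - {"xyz": [0,0,0],"spin": 0}
    - {"xyz": [0,0,0],"spin": 0}
    - {"xyz": [0,0,0],"spin": 0}
    - {"xyz": [0,0,0],"spin": 0}
    - {"xyz": [0,0,0],"spin": 0}
    - {"xyz": [0,0,0],"spin": 0}

```text
time: 4.25
tool_pos: [588.4, 331.0, 29.2]
tcp_rot: [3.142, -0.0, 0.88]
contact_force: [-0.6, -0.5, -0.2]
grip_width: 46.0
finger_force: 0.0
```

Emit:
jog_arm:
  targets:
    - {"xyz": [0,0,0],"spin": 0}
    - {"xyz": [0,0,0],"spin": 0}
    - {"xyz": [0,0,0],"spin": 0}
    - {"xyz": [0,0,0],"spin": 0}
    - {"xyz": [0,0,0],"spin": 0}
    - {"xyz": [0,0,-0.1],"spin": 0}
    - {"xyz": [0,0,-0.3],"spin": 0}
    - {"xyz": [0,0,-0.4],"spin": 0}
    - {"xyz": [0,0,-0.4],"spin": 0}
    - {"xyz": [0,0,-0.2],"spin": 0}
  gripper: 0

```text
time: 5.5
tool_pos: [589.0, 331.3, 143.5]
tcp_rot: [3.14, -0.003, 0.88]
contact_force: [0.6, -0.2, -2.4]
grip_width: 13.5
finger_force: 30.0
```

```bash
python3 plan.py 552 -92.4 150 1.33 10
```

```text
now [589.  331.3 143.5] [ 3.14e+00 -3.00e-03  8.80e-01] F [ 0.6 -0.2 -2.4] w 13.5 t 5.5 dyaw 0.45
{"xyz":[-0.438, 0.302, -0.008],"spin":-0.45},
{"xyz":[-0.451, 0.282, -0.008],"spin":-0.45},
{"xyz":[-0.463, 0.261, -0.008],"spin":-0.45},
{"xyz":[-0.474, 0.24, -0.008],"spin":-0.45},
{"xyz":[-0.485, 0.219, -0.008],"spin":-0.45},
{"xyz":[-0.494, 0.197, -0.008],"spin":-0.45},
{"xyz":[-0.502, 0.174, -0.008],"spin":-0.45},
{"xyz":[-0.51, 0.151, -0.008],"spin":-0.45},
{"xyz":[-0.516, 0.129, -0.009],"spin":-0.45},
{"xyz":[-0.521, 0.105, -0.008],"spin":-0.45},
```

Emit:
jog_arm:
  targets:
    - {"xyz": [-0.44,0.3,0],"spin": -0.45}
    - {"xyz": [-0.45,0.28,0],"spin": -0.45}
    - {"xyz": [-0.465,0.26,0],"spin": -0.45}
    - {"xyz": [-0.475,0.24,0],"spin": -0.45}
    - {"xyz": [-0.485,0.22,0],"spin": -0.45}
    - {"xyz": [-0.495,0.195,0],"spin": -0.45}
    - {"xyz": [-0.5,0.175,0],"spin": -0.45}
    - {"xyz": [-0.51,0.15,0],"spin": -0.45}
    - {"xyz": [-0.515,0.13,0],"spin": -0.45}
    - {"xyz": [-0.52,0.105,0],"spin": -0.45}

```text
time: 6.75
tool_pos: [550.4, -93.8, 140.7]
tcp_rot: [-3.141, -0.0, 1.331]
contact_force: [0.6, -0.4, -2.0]
grip_width: 13.5
finger_force: 30.0
```

Emit:
jog_arm:
  targets:
    - {"xyz": [0,0,0.2],"spin": 0}
    - {"xyz": [0,0,0.3],"spin": 0}
    - {"xyz": [0,0,0.2],"spin": 0}
    - {"xyz": [0,0,0.1],"spin": 0}
    - {"xyz": [0,0,0],"spin": 0}
    - {"xyz": [0,0,0],"spin": 0}
    - {"xyz": [0,0,0],"spin": 0}
    - {"xyz": [0,0,0],"spin": 0}
    - {"xyz": [0,0,0],"spin": 0}
    - {"xyz": [0,0,0],"spin": 0}

```text
time: 8.0
tool_pos: [551.0, -92.6, 77.2]
tcp_rot: [3.141, -0.0, 1.33]
contact_force: [-0.3, 0.7, -1.1]
grip_width: 13.6
finger_force: 30.0
```

```bash
python3 - <<'E'
s=open("h.py").read()
s=s.replace('def fit(ims,k,p0,z=0,cams=("top","scene"),rad=75,yaw=None):','''def gripmask(n,o,sh,t):
    """0 where the gripper (tool x,y,z,yaw) hides the view"""
    m=np.zeros((sh[0]*SS,sh[1]*SS),np.uint8); yw=t[3]-np.pi/2   # box x = closing line
    for bx,by,z0,z1 in ((100,42,62,260),(70,14,-2,70)):
        fill(m,proj(n,toworld([(x,y,zz+t[2]) for x in(-bx,bx) for y in(-by,by) for zz in(z0,z1)],(t[0],t[1],yw))),o)
    return down(m,sh)<.02
def fit(ims,k,p0,z=0,cams=("top","scene"),rad=75,tool=None,near=7):''')
s=s.replace('''        S.append((n,o,g))''','''        w=cv2.dilate((rend(n,k,p0,z,o,g.shape)>.3).astype(np.uint8),np.ones((2*near+1,)*2))>0
        if tool is not None: w&=gripmask(n,o,g.shape,tool)
        S.append((n,o,g,w))''')
s=s.replace("for n,o,g in S","for n,o,g,w in S").replace("A=np.c_[m.ravel(),np.ones(m.size)]","m=m[w]; g=g[w]; A=np.c_[m,np.ones(m.size)]")
open("h.py","w").write(s)
E
cat > held.py <<'E'
import sys; from h import *
k=sys.argv[1]; p0=[float(v) for v in sys.argv[2:5]]; dz=float(sys.argv[5])
o=bot.get_obs(); t=[*o["tool_pos"],o["tcp_rot"][2]]; print("tool",np.round(t,3),"F",o["contact_force"].round(1),"w",o["grip_width"])
ims={n:np.mean([bot.capture(n) for _ in range(2)],0) for n in("top","scene")}
np.savez("held.npz",**ims)
for n in ims:
    q,e=fit(ims,k,(t[0],t[1],t[3]-np.pi/2),z=t[2]-dz,cams=(n,),tool=t); print(n,"block",q.round(3),round(e,3),"rel tool",(q-np.array([t[0],t[1],t[3]-np.pi/2])).round(3))
V=[]
for n in ims:
    c=proj(n,(t[0],t[1],40))[0]; o=c.astype(int)-40
    g=cv2.resize(ims[n][o[1]:o[1]+80,o[0]:o[0]+80].astype(np.uint8),(400,400),interpolation=cv2.INTER_CUBIC)
    q,e=fit(ims,k,(t[0],t[1],t[3]-np.pi/2),z=t[2]-dz,cams=(n,),tool=t)
    for m in (rblock(n,k,q,t[2]-dz,o,(80,80)),rcase(n,0,p0,0,o,(80,80)),gripmask(n,o,(80,80),t).astype(float)):
        ct,_=cv2.findContours((cv2.resize(m,(400,400))>.5).astype(np.uint8),cv2.RETR_LIST,cv2.CHAIN_APPROX_NONE); cv2.drawContours(g,ct,-1,(255,0,0),1)
    V.append(g)
cv2.imwrite("pics/held.png",np.hstack(V))
E
python3 - <<'E'
from h import *
ims=dict(np.load("ims0.npz"))
for n in ims:
    p=(565.7,-38.2,-.238)
    for nr in (7,4): p,e=fit(ims,"case",p,cams=(n,),rad=150,near=nr); print(n,p.round(3),round(e,3))
for k,p in {"a":(589,330,-.7),"b":(599,-305,-.456),"c":(463,306,.04)}.items():
    for n in ims:
        q,e=fit(ims,k,p,cams=(n,),near=4); print(k,n,q.round(3),round(e,3))
E
python3 held.py a 565.7 -38.2 -.238 29.2
```

```text
top [ 5.6708e+02 -3.8323e+01 -2.2500e-01] 0.287
top [ 5.6708e+02 -3.8323e+01 -2.2500e-01] 0.286
scene [ 5.6404e+02 -3.8191e+01 -2.4200e-01] 0.443
scene [ 5.64056e+02 -3.81750e+01 -2.42000e-01] 0.442
a top [589.576 329.411  -0.694] 0.028
a scene [588.28  330.887  -0.715] 0.058
b top [ 5.99946e+02 -3.06418e+02 -4.60000e-01] 0.028
b scene [ 5.98338e+02 -3.03168e+02 -4.47000e-01] 0.031
c top [4.63191e+02 3.05611e+02 2.70000e-02] 0.025
c scene [4.62438e+02 3.06226e+02 4.90000e-02] 0.047
tool [550.985 -92.57   77.155   1.33 ] F [-0.3  0.7 -1.1] w 13.591303587169206
top block [566.246 -55.603  -1.195] 0.087 rel tool [15.261 36.967 -0.954]
scene block [ 5.51487e+02 -9.14790e+01 -2.31000e-01] 0.142 rel tool [0.503 1.092 0.01 ]
```

View pics/held.png

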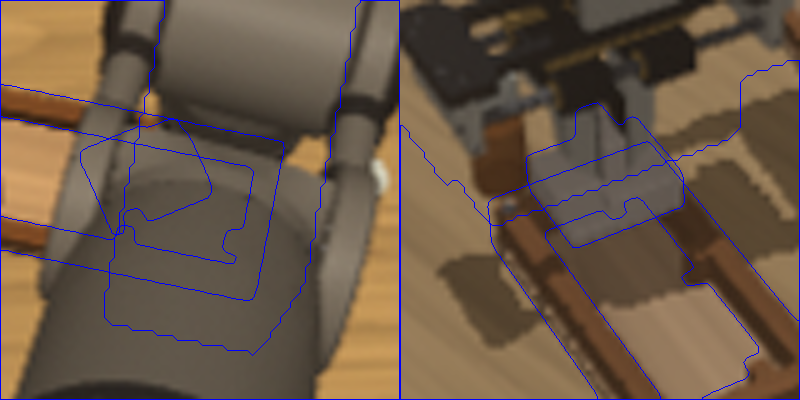

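Run:
```python
from h import *
ims=dict(np.load("ims0.npz"))
V=[]
for n,p in (("top",(567.08,-38.32,-.225)),("scene",(564.05,-38.18,-.242))):
    c=proj(n,(p[0],p[1],20))[0]; o=c.astype(int)-36; S=(400,400)
    im=ims[n][o[1]:o[1]+72,o[0]:o[0]+72]; g=cv2.resize(im.astype(np.uint8),S,interpolation=cv2.INTER_CUBIC)
    m=cv2.resize(rcase(n,0,p,0,o,(72,72)),S,interpolation=cv2.INTER_LINEAR)
    ct,_=cv2.findContours((m>.5).astype(np.uint8),cv2.RETR_LIST,cv2.CHAIN_APPROX_NONE); cv2.drawContours(g,ct,-1,(255,0,0),1)
    f=cv2.resize((feat(im)*300).clip(0,255).astype(np.uint8),S,interpolation=cv2.INTER_NEAREST)
    V.append(g); V.append(cv2.cvtColor(f,8))
cv2.imwrite("pics/casefit.png",cv2.resize(np.vstack([np.hstack(V[:2]),np.hstack(V[2:])]),(600,600)))
```

```text
(no output)
```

View pics/casefit.png

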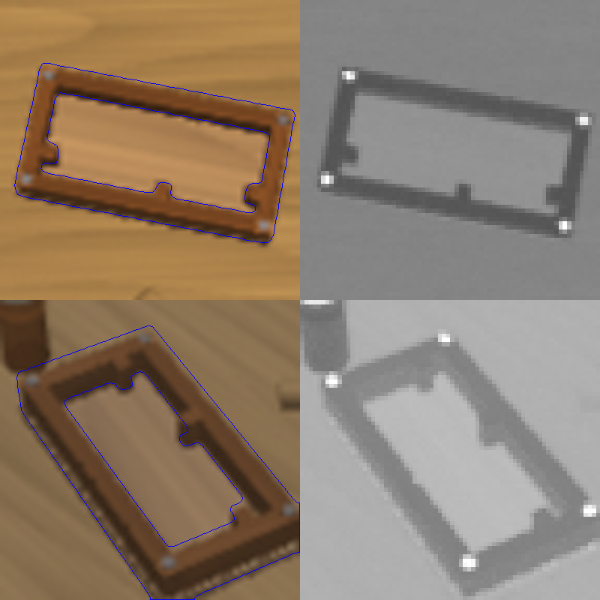

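```bash
sed -i 's|^        g=cv2.GaussianBlur(g,(0,0),.6)|        if k=="case": b=np.median(g); g=np.clip(cv2.medianBlur(g.astype(np.float32),3) if 0 else g,.55*b,b)\n        g=cv2.GaussianBlur(g,(0,0),.6)|' h.py
python3 - <<'E'
from h import *
ims=dict(np.load("ims0.npz"))
h=dict(np.load("held.npz"))
for n in ims:
    p=(565.,-38.2,-.238)
    for nr in (6,4): p,e=fit(ims,"case",p,cams=(n,),rad=130,near=nr); print(n,p.round(3),round(e,3))
t=(550.985,-92.57,90,1.33)  # looser mask: gripper drawn higher
for nr in (3,5,8):
    q,e=fit(h,"a",(551.2,-91.8,-.235),z=48,cams=("scene",),tool=t,near=nr); print(q.round(3),round(e,3))
E
```

```text
top [ 5.67011e+02 -3.83020e+01 -2.26000e-01] 0.163
top [ 5.67016e+02 -3.82700e+01 -2.26000e-01] 0.18
scene [ 5.63539e+02 -4.00140e+01 -2.39000e-01] 0.39
scene [ 5.63539e+02 -3.98910e+01 -2.41000e-01] 0.404
[ 5.50881e+02 -9.16810e+01 -2.62000e-01] 0.084
[ 5.50881e+02 -9.16810e+01 -2.62000e-01] 0.119
[ 5.51109e+02 -9.14020e+01 -2.45000e-01] 0.143
```

Run:
```python
from h import *
ims=dict(np.load("ims0.npz"))
for n in ims:
    f=feat(ims[n]); P=[]
    for sx,sy in ((-1,-1),(1,-1),(1,1),(-1,1)):
        w=toworld([(sx*45,sy*95,34)],(565.3,-38.5,-.235)); u=proj(n,w)[0]; o=np.round(u).astype(int)-4
        if n=="scene" and 0: pass
        g=f[o[1]:o[1]+9,o[0]:o[0]+9].copy(); b=np.median(f[o[1]-6:o[1]+15,o[0]-6:o[0]+15])*1.15; g=np.clip(g-b,0,None)
        # keep the blob at the brightest pixel only
        _,l=cv2.connectedComponents((g>0).astype(np.uint8)); g[l!=l[np.unravel_index(g.argmax(),g.shape)]]=0
        yy,xx=np.mgrid[:9,:9]; P.append([(g*xx).sum()/g.sum()+o[0],(g*yy).sum()/g.sum()+o[1]]); print(np.round(P[-1],2),(g>0).sum())
    W=unproj(n,P,34)[:,:2]; c=W.mean(0); ys=(W[2]+W[3]-W[0]-W[1])/2; xs=(W[1]+W[2]-W[0]-W[3])/2
    print(n,c.round(2),"yawY",np.arctan2(-ys[0],ys[1]).round(4),"yawX",np.arctan2(xs[1],xs[0]).round(4),"dims",np.linalg.norm(xs).round(2),np.linalg.norm(ys).round(2), "sides",np.linalg.norm(W-np.roll(W,1,0),axis=1).round(2))
```

```text
[294.85 196.55] 6
[299.48 171.44] 5
[243.19 160.51] 6
[237.86 185.51] 6
top [566.11 -38.  ] yawY -0.2256 yawX -0.2256 dims 83.7 183.88 sides [183.79  83.38 183.98  84.02]
[235.24 165.68] 6
[208.21 175.88] 9
[240.98 219.47] 8
[269.91 206.97] 9
scene [565.16 -35.7 ] yawY -0.2236 yawX -0.2312 dims 83.28 183.42 sides [183.48  83.47 183.35  83.1 ]
```

Emit:
jog_arm:
  targets:
    - {"xyz": [0.019,0.015,0],"spin": -0.15}
    - {"xyz": [0,0,0.05],"spin": 0}
    - {"xyz": [0,0,0.05],"spin": 0}
    - {"xyz": [0,0,0.05],"spin": 0}
    - {"xyz": [0,0,0.03],"spin": 0}
    - {"xyz": [0,0,0.03],"spin": 0}
    - {"xyz": [0,0,0.02],"spin": 0}
    - {"xyz": [0,0,0.02],"spin": 0}
    - {"xyz": [0,0,0],"spin": 0}
    - {"xyz": [0,0,0],"spin": 0}

```text
time: 9.45
tool_pos: [552.5, -91.4, 57.2]
tcp_rot: [3.141, -0.0, 1.345]
contact_force: [0.1, 1.3, -1.9]
grip_width: 13.7
finger_force: 30.0
```

Emit:
jog_arm:
  targets:
    - {"xyz": [0,0,0.04],"spin": 0}
    - {"xyz": [0,0,0.04],"spin": 0}
    - {"xyz": [0,0,0.04],"spin": 0}
    - {"xyz": [0,0,0.04],"spin": 0}
    - {"xyz": [0,0,0.04],"spin": 0}
    - {"xyz": [0,0,0.012],"spin": 0}
    - {"xyz": [0,0,0],"spin": 0}
    - {"xyz": [0,0,0],"spin": 0}
    - {"xyz": [0,0,0],"spin": 0}
    - {"xyz": [0,0,0],"spin": 0}

```text
time: 10.7
tool_pos: [552.5, -91.4, 40.2]
tcp_rot: [3.141, -0.0, 1.345]
contact_force: [-0.1, 0.2, -1.7]
grip_width: 14.0
finger_force: 30.0
```

Emit:
jog_arm:
  targets:
    - {"xyz": [0,0,0],"spin": 0}
    - {"xyz": [0,0,0],"spin": 0}
    - {"xyz": [0,0,0],"spin": 0}
    - {"xyz": [0,0,0],"spin": 0}
    - {"xyz": [0,0,0],"spin": 0}
    - {"xyz": [0,0,-0.2],"spin": 0}
    - {"xyz": [0,0,-0.3],"spin": 0}
    - {"xyz": [0,0,-0.3],"spin": 0}
    - {"xyz": [0,0,-0.2],"spin": 0}
    - {"xyz": [0,0,0],"spin": 0}
  gripper: 50

```text
time: 11.95
tool_pos: [553.3, -91.6, 121.8]
tcp_rot: [3.138, 0.0, 1.345]
contact_force: [-0.5, 0.1, -0.6]
grip_width: 46.0
finger_force: 0.0
```

```bash
python3 plan.py 598.5 -304 95 1.117 7
```

```text
now [553.3 -91.6 121.8] [3.138 0.    1.345] F [-0.5  0.1 -0.6] w 46.0 t 11.95 dyaw -0.228
{"xyz":[-0.352, 0.164, 0.048],"spin":0.325},
{"xyz":[-0.346, 0.175, 0.048],"spin":0.325},
{"xyz":[-0.34, 0.186, 0.048],"spin":0.325},
{"xyz":[-0.334, 0.197, 0.048],"spin":0.325},
{"xyz":[-0.327, 0.208, 0.048],"spin":0.325},
{"xyz":[-0.321, 0.218, 0.047],"spin":0.325},
{"xyz":[-0.313, 0.229, 0.048],"spin":0.325},
```

Emit:
jog_arm:
  targets:
    - {"xyz": [-0.35,0.165,0.02],"spin": 0.325}
    - {"xyz": [-0.345,0.175,0.02],"spin": 0.325}
    - {"xyz": [-0.34,0.185,0.02],"spin": 0.325}
    - {"xyz": [-0.335,0.195,0.02],"spin": 0.325}
    - {"xyz": [-0.325,0.21,0.05],"spin": 0.325}
    - {"xyz": [-0.32,0.22,0.05],"spin": 0.325}
    - {"xyz": [-0.315,0.23,0.1],"spin": 0.325}
    - {"xyz": [0,0,0.2],"spin": 0}
    - {"xyz": [0,0,0],"spin": 0}
    - {"xyz": [0,0,0],"spin": 0}

```text
time: 13.2
tool_pos: [597.9, -302.4, 81.6]
tcp_rot: [-3.141, -0.0, 1.119]
contact_force: [0.1, 0.5, -0.3]
grip_width: 45.5
finger_force: 0.0
```

```bash
python3 plan.py 598.5 -304.2 29 1.117 4
python3 - <<'E'
from h import *
ims={n:np.mean([bot.capture(n) for _ in range(2)],0) for n in("top","scene")}
for n in ims:
    q,e=fit(ims,"a",(552.6,-90.5,-.226),z=10,cams=(n,),near=4); print("a",n,q.round(3),round(e,3))
i=[]
for n in ims:
    c=proj(n,(565,-38,30))[0].astype(int); i.append(cv2.resize(ims[n][c[1]-40:c[1]+40,c[0]-40:c[0]+40].astype(np.uint8),(400,400),interpolation=cv2.INTER_CUBIC))
cv2.imwrite("pics/a_in.png",np.hstack(i))
E
```

```text
now [ 597.9 -302.4   81.6] [-3.141 -0.     1.119] F [ 0.1  0.5 -0.3] w 45.5 t 13.2 dyaw -0.002
{"xyz":[-0.004, 0.004, 0.164],"spin":0.004},
{"xyz":[-0.004, 0.004, 0.165],"spin":0.004},
{"xyz":[-0.004, 0.004, 0.164],"spin":0.004},
{"xyz":[-0.004, 0.004, 0.165],"spin":0.004},
a top [ 6.09903e+02 -8.23600e+01 -4.53000e-01] 0.501
a scene [ 5.52205e+02 -8.94800e+01 -2.93000e-01] 0.225
```

View pics/a_in.png

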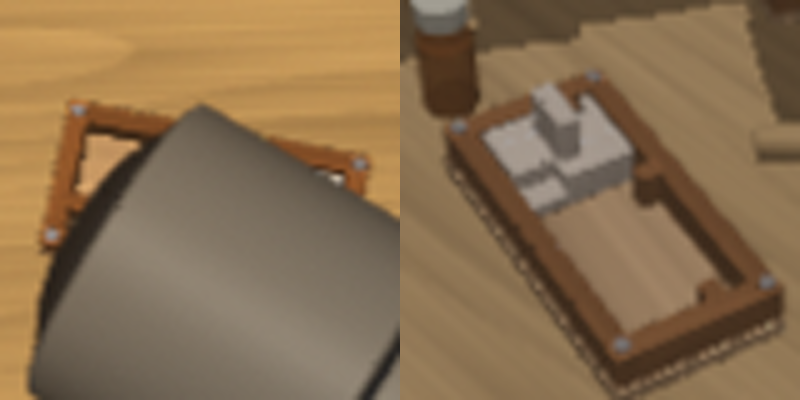

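Emit:
jog_arm:
  targets:
    - {"xyz": [-0.008,0.008,0.165],"spin": 0}
    - {"xyz": [-0.008,0.008,0.165],"spin": 0}
    - {"xyz": [0,0,0.165],"spin": 0}
    - {"xyz": [0,0,0.165],"spin": 0}
    - {"xyz": [0,0,0],"spin": 0}
    - {"xyz": [0,0,0],"spin": 0}
    - {"xyz": [0,0,0],"spin": 0}
    - {"xyz": [0,0,0],"spin": 0}
    - {"xyz": [0,0,0],"spin": 0}
    - {"xyz": [0,0,0],"spin": 0}

```text
time: 14.65
tool_pos: [598.6, -305.4, 29.1]
tcp_rot: [3.141, -0.0, 1.117]
contact_force: [-1.0, 0.7, -0.5]
grip_width: 45.6
finger_force: 0.0
```

Emit:
jog_arm:
  targets:
    - {"xyz": [0,0,0],"spin": 0}
    - {"xyz": [0,0,0],"spin": 0}
    - {"xyz": [0,0,0],"spin": 0}
    - {"xyz": [0,0,0],"spin": 0}
    - {"xyz": [0,0,0],"spin": 0}
    - {"xyz": [0,0,-0.1],"spin": 0}
    - {"xyz": [0,0,-0.3],"spin": 0}
    - {"xyz": [0,0,-0.4],"spin": 0}
    - {"xyz": [0,0,-0.4],"spin": 0}
    - {"xyz": [0,0,-0.2],"spin": 0}
  gripper: 0

```text
time: 15.9
tool_pos: [599.2, -305.7, 143.3]
tcp_rot: [3.139, 0.0, 1.117]
contact_force: [0.2, 0.3, -1.6]
grip_width: 13.7
finger_force: 30.0
```

```bash
python3 plan.py 565 -36.8 145 1.345 9
```

```text
now [ 599.2 -305.7  143.3] [3.139 0.    1.117] F [ 0.2  0.3 -1.6] w 13.7 t 15.9 dyaw 0.228
{"xyz":[0.315, -0.206, -0.002],"spin":-0.253},
{"xyz":[0.32, -0.198, -0.002],"spin":-0.253},
{"xyz":[0.325, -0.19, -0.002],"spin":-0.253},
{"xyz":[0.33, -0.182, -0.002],"spin":-0.253},
{"xyz":[0.334, -0.174, -0.003],"spin":-0.253},
{"xyz":[0.338, -0.165, -0.002],"spin":-0.253},
{"xyz":[0.343, -0.156, -0.003],"spin":-0.253},
{"xyz":[0.346, -0.148, -0.002],"spin":-0.253},
{"xyz":[0.35, -0.139, -0.003],"spin":-0.253},
```

Emit:
jog_arm:
  targets:
    - {"xyz": [0.315,-0.205,0],"spin": -0.25}
    - {"xyz": [0.32,-0.2,0],"spin": -0.25}
    - {"xyz": [0.325,-0.19,0],"spin": -0.25}
    - {"xyz": [0.33,-0.18,0],"spin": -0.25}
    - {"xyz": [0.335,-0.175,0],"spin": -0.25}
    - {"xyz": [0.34,-0.165,0],"spin": -0.25}
    - {"xyz": [0.345,-0.155,0],"spin": -0.25}
    - {"xyz": [0.345,-0.15,0],"spin": -0.25}
    - {"xyz": [0.35,-0.14,0],"spin": -0.25}
    - {"xyz": [0,0,0],"spin": 0}

```text
time: 17.15
tool_pos: [563.9, -34.1, 140.6]
tcp_rot: [-3.14, -0.0, 1.345]
contact_force: [0.1, -0.9, -1.8]
grip_width: 13.7
finger_force: 30.0
```

Emit:
jog_arm:
  targets:
    - {"xyz": [0,0,0.2],"spin": 0}
    - {"xyz": [0,0,0.3],"spin": 0}
    - {"xyz": [0,0,0.2],"spin": 0}
    - {"xyz": [0,0,0.1],"spin": 0}
    - {"xyz": [0,0,0],"spin": 0}
    - {"xyz": [0,0,0],"spin": 0}
    - {"xyz": [0,0,0],"spin": 0}
    - {"xyz": [0,0,0],"spin": 0}
    - {"xyz": [0,0,0],"spin": 0}
    - {"xyz": [0,0,0],"spin": 0}

```text
time: 18.4
tool_pos: [564.7, -36.0, 77.1]
tcp_rot: [3.141, -0.0, 1.342]
contact_force: [0.3, -0.7, -1.8]
grip_width: 13.9
finger_force: 30.0
```

```bash
cat > held2.py <<'E'
import sys; from h import *
k=sys.argv[1]; dz=29.2
o=bot.get_obs(); t=np.array([*o["tool_pos"],o["tcp_rot"][2]]); print("tool",t.round(3),"F",o["contact_force"].round(1))
ims={"scene":np.mean([bot.capture("scene") for _ in range(2)],0)}; np.savez("held_%s.npz"%k,**ims)
tm=t.copy(); tm[2]+=13
for y in (0,):
  for nr in (3,5,8):
    q,e=fit(ims,k,(t[0]+.3,t[1]+1,t[3]-np.pi/2),z=t[2]-dz,cams=("scene",),tool=tm,near=nr); print(q.round(3),round(e,3))
    d=q[:2]-t[:2]; print("  rel along blk x,y",(d[0]*np.sin(t[3])-d[1]*np.cos(t[3])).round(2),(d[0]*np.cos(t[3])+d[1]*np.sin(t[3])).round(2))
E
python3 held2.py b
```

```text
tool [564.653 -36.042  77.054   1.342] F [ 0.3 -0.7 -1.8]
[ 5.68037e+02 -3.53110e+01 -1.10000e-01] 0.12
  rel along blk x,y 3.13 1.48
[ 5.68019e+02 -3.53400e+01 -1.30000e-01] 0.137
  rel along blk x,y 3.12 1.45
[ 5.67546e+02 -3.52920e+01 -1.23000e-01] 0.157
  rel along blk x,y 2.65 1.39
```

```bash
cat > prof.py <<'E'
import sys; from h import *
def run(k,t,im,others,dz=29.2,bx=.2):
    n="scene"; z=t[2]-dz; yw=t[3]-np.pi/2; c=proj(n,(t[0],t[1],z+15))[0]; r=34; o=np.round(c).astype(int)-r; sh=(2*r,2*r)
    g=cv2.GaussianBlur(feat(im)[o[1]:o[1]+2*r,o[0]:o[0]+2*r],(0,0),.6)
    tm=np.array(t); tm[2]+=10; W=gripmask(n,o,sh,tm); bg=np.zeros(sh)
    for kk,p in others: bg=np.maximum(bg,rblock(n,kk,p,10,o,sh))
    W&=cv2.dilate((rblock(n,k,(t[0],t[1],yw),z,o,sh)>.3).astype(np.uint8),np.ones((11,11)))>0
    for dx in (0,.5):
        for dyw in (0,):
            E=[]; D=np.arange(-4,4.6,.5)
            for d in D:
                p=(t[0]+dx*np.cos(yw)-d*np.sin(yw),t[1]+dx*np.sin(yw)+d*np.cos(yw),yw+dyw)
                m=np.maximum(bg,rblock(n,k,p,z,o,sh)); m=m[W]; A=np.c_[m,np.ones(m.size)]; y=g[W]
                x=np.linalg.lstsq(A,y,rcond=None)[0]; E.append((np.clip(np.abs(A@x-y),0,.25)**2).mean()/y.var())
            i=int(np.argmin(E)); print(k,"dx",dx,"best dy",D[i],np.round(E,3).tolist(),W.sum())
A=("a",(552.4,-90.2,-.226))
if __name__=="__main__":
    run("b",(564.653,-36.042,77.054,1.342),np.load("held_b.npz")["scene"],[A])
    run("a",(550.985,-92.57,77.155,1.33),np.load("held.npz")["scene"],[])
E
python3 prof.py
```

```text
b dx 0 best dy 1.0 [0.263, 0.248, 0.236, 0.22, 0.213, 0.201, 0.192, 0.19, 0.181, 0.18, 0.178, 0.179, 0.183, 0.189, 0.194, 0.2, 0.212, 0.225] 725
b dx 0.5 best dy 1.0 [0.264, 0.246, 0.237, 0.223, 0.212, 0.205, 0.193, 0.187, 0.18, 0.178, 0.176, 0.178, 0.18, 0.184, 0.193, 0.201, 0.205, 0.218] 725
a dx 0 best dy 1.0 [0.198, 0.183, 0.173, 0.16, 0.15, 0.142, 0.133, 0.13, 0.123, 0.122, 0.119, 0.121, 0.126, 0.126, 0.134, 0.141, 0.148, 0.155] 717
a dx 0.5 best dy 1.0 [0.202, 0.19, 0.175, 0.168, 0.155, 0.148, 0.139, 0.134, 0.13, 0.125, 0.125, 0.125, 0.127, 0.131, 0.135, 0.14, 0.153, 0.154] 717
```

Emit:
jog_arm:
  targets:
    - {"xyz": [-0.009,0.007,0],"spin": -0.03}
    - {"xyz": [0,0,0.05],"spin": 0}
    - {"xyz": [0,0,0.05],"spin": 0}
    - {"xyz": [0,0,0.05],"spin": 0}
    - {"xyz": [0,0,0.03],"spin": 0}
    - {"xyz": [0,0,0.03],"spin": 0}
    - {"xyz": [0,0,0.02],"spin": 0}
    - {"xyz": [0,0,0.02],"spin": 0}
    - {"xyz": [0,0,0],"spin": 0}
    - {"xyz": [0,0,0],"spin": 0}

```text
time: 19.75
tool_pos: [565.1, -36.9, 57.1]
tcp_rot: [3.141, -0.0, 1.345]
contact_force: [0.8, 0.4, -0.1]
grip_width: 13.4
finger_force: 30.0
```

Emit:
jog_arm:
  targets:
    - {"xyz": [0,0,0.02],"spin": 0}
    - {"xyz": [0,0,0.02],"spin": 0}
    - {"xyz": [0,0,0.02],"spin": 0}
    - {"xyz": [0,0,0.02],"spin": 0}
    - {"xyz": [0,0,0.02],"spin": 0}
    - {"xyz": [0,0,0.02],"spin": 0}
    - {"xyz": [0,0,0],"spin": 0}
    - {"xyz": [0,0,0],"spin": 0}
    - {"xyz": [0,0,0],"spin": 0}
    - {"xyz": [0,0,0],"spin": 0}

```text
time: 21.0
tool_pos: [565.0, -36.9, 47.4]
tcp_rot: [3.141, -0.0, 1.345]
contact_force: [0.1, -0.7, -2.5]
grip_width: 13.9
finger_force: 30.0
```

Free of contact; carry on down, release and rise.

Emit:
jog_arm:
  targets:
    - {"xyz": [0,0,0.02],"spin": 0}
    - {"xyz": [0,0,0.02],"spin": 0}
    - {"xyz": [0,0,0.02],"spin": 0}
    - {"xyz": [0,0,0.02],"spin": 0}
    - {"xyz": [0,0,0.01],"spin": 0}
    - {"xyz": [0,0,0],"spin": 0}
    - {"xyz": [0,0,0],"spin": 0}
    - {"xyz": [0,0,0],"spin": 0}
    - {"xyz": [0,0,0],"spin": 0}
    - {"xyz": [0,0,0],"spin": 0}

```text
time: 22.25
tool_pos: [565.0, -36.9, 40.2]
tcp_rot: [3.141, -0.0, 1.345]
contact_force: [-1.3, 0.5, -1.6]
grip_width: 13.8
finger_force: 30.0
```

Emit:
jog_arm:
  targets:
    - {"xyz": [0,0,0],"spin": 0}
    - {"xyz": [0,0,0],"spin": 0}
    - {"xyz": [0,0,0],"spin": 0}
    - {"xyz": [0,0,0],"spin": 0}
    - {"xyz": [0,0,0],"spin": 0}
    - {"xyz": [0,0,-0.2],"spin": 0}
    - {"xyz": [0,0,-0.3],"spin": 0}
    - {"xyz": [0,0,-0.3],"spin": 0}
    - {"xyz": [0,0,-0.2],"spin": 0}
    - {"xyz": [0,0,0],"spin": 0}
  gripper: 50

```text
time: 23.5
tool_pos: [565.8, -37.0, 121.8]
tcp_rot: [3.138, -0.0, 1.345]
contact_force: [-0.7, 0.8, -0.1]
grip_width: 46.4
finger_force: 0.0
```

```bash
python3 plan.py 462.5 306 100 1.609 10
```

```text
now [565.8 -37.  121.8] [ 3.138 -0.     1.345] F [-0.7  0.8 -0.1] w 46.4 t 23.5 dyaw 0.264
{"xyz":[0.389, -0.222, 0.027],"spin":-0.264},
{"xyz":[0.395, -0.211, 0.027],"spin":-0.264},
{"xyz":[0.4, -0.201, 0.027],"spin":-0.264},
{"xyz":[0.405, -0.19, 0.027],"spin":-0.264},
{"xyz":[0.41, -0.18, 0.027],"spin":-0.264},
{"xyz":[0.415, -0.169, 0.027],"spin":-0.264},
{"xyz":[0.419, -0.158, 0.028],"spin":-0.264},
{"xyz":[0.423, -0.146, 0.027],"spin":-0.264},
{"xyz":[0.427, -0.135, 0.028],"spin":-0.264},
{"xyz":[0.431, -0.124, 0.027],"spin":-0.264},
```

Emit:
jog_arm:
  targets:
    - {"xyz": [0.39,-0.22,0],"spin": -0.265}
    - {"xyz": [0.395,-0.21,0],"spin": -0.265}
    - {"xyz": [0.4,-0.2,0],"spin": -0.265}
    - {"xyz": [0.405,-0.19,0],"spin": -0.265}
    - {"xyz": [0.41,-0.18,0],"spin": -0.265}
    - {"xyz": [0.415,-0.17,0],"spin": -0.265}
    - {"xyz": [0.42,-0.16,0],"spin": -0.265}
    - {"xyz": [0.425,-0.145,0],"spin": -0.265}
    - {"xyz": [0.425,-0.135,0.1],"spin": -0.265}
    - {"xyz": [0.43,-0.125,0.2],"spin": -0.265}

```text
time: 24.75
tool_pos: [461.2, 307.2, 95.5]
tcp_rot: [3.142, -0.0, 1.611]
contact_force: [-0.0, -0.5, -1.0]
grip_width: 45.7
finger_force: 0.0
```

Emit:
jog_arm:
  targets:
    - {"xyz": [0,0,0.15],"spin": 0}
    - {"xyz": [0,0,0],"spin": 0}
    - {"xyz": [0,0,0],"spin": 0}
    - {"xyz": [0,0,0],"spin": 0}
    - {"xyz": [0,0,0],"spin": 0}
    - {"xyz": [0,0,0],"spin": 0}
    - {"xyz": [0,0,0],"spin": 0}
    - {"xyz": [0,0,0],"spin": 0}
    - {"xyz": [0,0,0],"spin": 0}
    - {"xyz": [0,0,0],"spin": 0}

```text
time: 26.0
tool_pos: [461.6, 306.1, 84.1]
tcp_rot: [3.142, -0.0, 1.61]
contact_force: [-0.2, 0.8, 0.3]
grip_width: 46.2
finger_force: 0.0
```

```bash
python3 plan.py 462.5 305.5 29.2 1.609 4
python3 - <<'E'
from h import *
ims={n:np.mean([bot.capture(n) for _ in range(2)],0) for n in("top","scene")}
i=[]
for n in ims:
    c=proj(n,(565,-38,30))[0].astype(int); i.append(cv2.resize(ims[n][c[1]-40:c[1]+40,c[0]-40:c[0]+40].astype(np.uint8),(400,400),interpolation=cv2.INTER_CUBIC))
cv2.imwrite("pics/b_in.png",np.hstack(i))
E
```

```text
now [461.6 306.1  84.1] [ 3.142 -0.     1.61 ] F [-0.2  0.8  0.3] w 46.2 t 26.0 dyaw -0.001
{"xyz":[-0.002, 0.003, 0.172],"spin":0.003},
{"xyz":[-0.002, 0.003, 0.172],"spin":0.003},
{"xyz":[-0.002, 0.002, 0.171],"spin":0.003},
{"xyz":[-0.002, 0.003, 0.172],"spin":0.003},
```

View pics/b_in.png

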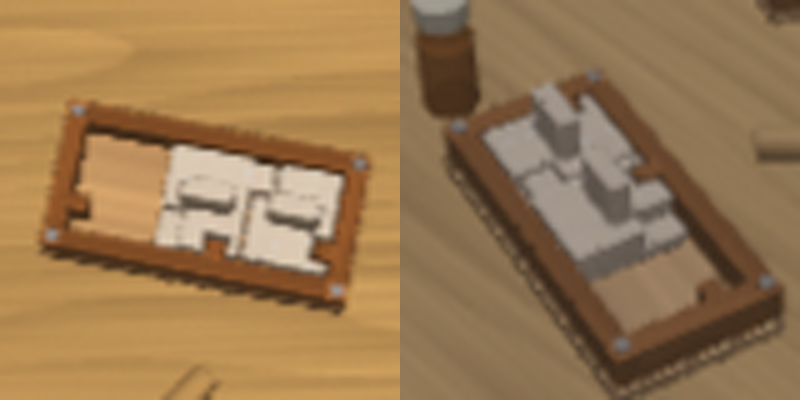

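Emit:
jog_arm:
  targets:
    - {"xyz": [-0.004,0.006,0.17],"spin": 0}
    - {"xyz": [-0.004,0.005,0.17],"spin": 0}
    - {"xyz": [0,0,0.17],"spin": 0}
    - {"xyz": [0,0,0.175],"spin": 0}
    - {"xyz": [0,0,0],"spin": 0}
    - {"xyz": [0,0,0],"spin": 0}
    - {"xyz": [0,0,0],"spin": 0}
    - {"xyz": [0,0,0],"spin": 0}
    - {"xyz": [0,0,0],"spin": 0}
    - {"xyz": [0,0,0],"spin": 0}

```text
time: 27.45
tool_pos: [462.6, 305.5, 29.5]
tcp_rot: [3.141, -0.0, 1.61]
contact_force: [0.4, 0.2, -0.1]
grip_width: 45.5
finger_force: 0.0
```

Emit:
jog_arm:
  targets:
    - {"xyz": [0,0,0],"spin": 0}
    - {"xyz": [0,0,0],"spin": 0}
    - {"xyz": [0,0,0],"spin": 0}
    - {"xyz": [0,0,0],"spin": 0}
    - {"xyz": [0,0,0],"spin": 0}
    - {"xyz": [0,0,-0.1],"spin": 0}
    - {"xyz": [0,0,-0.3],"spin": 0}
    - {"xyz": [0,0,-0.4],"spin": 0}
    - {"xyz": [0,0,-0.4],"spin": 0}
    - {"xyz": [0,0,-0.2],"spin": 0}
  gripper: 0

```text
time: 28.7
tool_pos: [463.1, 305.8, 143.5]
tcp_rot: [3.139, -0.001, 1.61]
contact_force: [-0.1, 0.5, -0.4]
grip_width: 13.8
finger_force: 30.0
```

```bash
python3 plan.py 577.6 17.8 145 1.345 9
```

```text
now [463.1 305.8 143.5] [ 3.139e+00 -1.000e-03  1.610e+00] F [-0.1  0.5 -0.4] w 13.8 t 28.7 dyaw -0.265
{"xyz":[-0.406, 0.143, -0.002],"spin":0.295},
{"xyz":[-0.402, 0.155, -0.002],"spin":0.295},
{"xyz":[-0.397, 0.167, -0.002],"spin":0.295},
{"xyz":[-0.392, 0.178, -0.002],"spin":0.295},
{"xyz":[-0.386, 0.19, -0.002],"spin":0.295},
{"xyz":[-0.38, 0.201, -0.002],"spin":0.295},
{"xyz":[-0.375, 0.212, -0.002],"spin":0.295},
{"xyz":[-0.368, 0.223, -0.003],"spin":0.295},
{"xyz":[-0.361, 0.234, -0.002],"spin":0.295},
```

Emit:
jog_arm:
  targets:
    - {"xyz": [-0.405,0.145,0],"spin": 0.295}
    - {"xyz": [-0.4,0.155,0],"spin": 0.295}
    - {"xyz": [-0.395,0.165,0],"spin": 0.295}
    - {"xyz": [-0.39,0.18,0],"spin": 0.295}
    - {"xyz": [-0.385,0.19,0],"spin": 0.295}
    - {"xyz": [-0.38,0.2,0],"spin": 0.295}
    - {"xyz": [-0.375,0.21,0],"spin": 0.295}
    - {"xyz": [-0.37,0.225,0],"spin": 0.295}
    - {"xyz": [-0.36,0.235,0],"spin": 0.295}
    - {"xyz": [0,0,0],"spin": 0}

```text
time: 29.95
tool_pos: [577.4, 15.9, 140.7]
tcp_rot: [-3.141, 0.0, 1.342]
contact_force: [0.7, 0.2, -0.4]
grip_width: 13.7
finger_force: 30.0
```

Emit:
jog_arm:
  targets:
    - {"xyz": [0,0,0.2],"spin": 0}
    - {"xyz": [0,0,0.3],"spin": 0}
    - {"xyz": [0,0,0.2],"spin": 0}
    - {"xyz": [0,0,0.1],"spin": 0}
    - {"xyz": [0,0,0],"spin": 0}
    - {"xyz": [0,0,0],"spin": 0}
    - {"xyz": [0,0,0],"spin": 0}
    - {"xyz": [0,0,0],"spin": 0}
    - {"xyz": [0,0,0],"spin": 0}
    - {"xyz": [0,0,0],"spin": 0}

```text
time: 31.2
tool_pos: [577.1, 18.0, 77.4]
tcp_rot: [3.141, -0.0, 1.345]
contact_force: [0.3, 0.5, -1.3]
grip_width: 13.9
finger_force: 30.0
```

Run:
```python
from prof import *
o=bot.get_obs(); t=np.array([*o["tool_pos"],o["tcp_rot"][2]]); print("tool",t.round(3),"F",o["contact_force"].round(1))
im=np.mean([bot.capture("scene") for _ in range(3)],0); np.savez("held_c.npz",scene=im)
run("c",t,im,[A,("b",(564.9,-35.7,-.226))],dz=29.4)
run("b",(564.653,-36.042,77.054,1.342),np.load("held_b.npz")["scene"],[A])
```

```text
tool [577.135  18.016  77.448   1.345] F [ 0.3  0.5 -1.3]
c dx 0 best dy 2.0 [0.269, 0.252, 0.235, 0.226, 0.21, 0.194, 0.183, 0.175, 0.166, 0.16, 0.154, 0.153, 0.153, 0.156, 0.16, 0.163, 0.173, 0.183] 747
c dx 0.5 best dy 2.0 [0.267, 0.26, 0.243, 0.222, 0.209, 0.198, 0.188, 0.176, 0.164, 0.16, 0.156, 0.154, 0.152, 0.153, 0.157, 0.163, 0.168, 0.177] 747
b dx 0 best dy 1.0 [0.263, 0.248, 0.236, 0.22, 0.213, 0.201, 0.192, 0.19, 0.181, 0.18, 0.178, 0.179, 0.183, 0.189, 0.194, 0.2, 0.212, 0.225] 725
b dx 0.5 best dy 1.0 [0.264, 0.246, 0.237, 0.223, 0.212, 0.205, 0.193, 0.187, 0.18, 0.178, 0.176, 0.178, 0.18, 0.184, 0.193, 0.201, 0.205, 0.218] 725
```

Emit:
jog_arm:
  targets:
    - {"xyz": [-0.01,0.006,0],"spin": 0}
    - {"xyz": [0,0,0.05],"spin": 0}
    - {"xyz": [0,0,0.05],"spin": 0}
    - {"xyz": [0,0,0.05],"spin": 0}
    - {"xyz": [0,0,0.03],"spin": 0}
    - {"xyz": [0,0,0.03],"spin": 0}
    - {"xyz": [0,0,0.02],"spin": 0}
    - {"xyz": [0,0,0.02],"spin": 0}
    - {"xyz": [0,0,0],"spin": 0}
    - {"xyz": [0,0,0],"spin": 0}

```text
time: 32.6
tool_pos: [577.5, 17.2, 57.4]
tcp_rot: [3.141, -0.0, 1.345]
contact_force: [0.5, 0.2, -0.0]
grip_width: 13.8
finger_force: 30.0
```

Emit:
jog_arm:
  targets:
    - {"xyz": [0,0,0.02],"spin": 0}
    - {"xyz": [0,0,0.02],"spin": 0}
    - {"xyz": [0,0,0.02],"spin": 0}
    - {"xyz": [0,0,0.02],"spin": 0}
    - {"xyz": [0,0,0.02],"spin": 0}
    - {"xyz": [0,0,0.02],"spin": 0}
    - {"xyz": [0,0,0],"spin": 0}
    - {"xyz": [0,0,0],"spin": 0}
    - {"xyz": [0,0,0],"spin": 0}
    - {"xyz": [0,0,0],"spin": 0}

```text
time: 33.85
tool_pos: [577.4, 17.2, 47.8]
tcp_rot: [3.141, -0.0, 1.345]
contact_force: [0.2, 0.1, -1.9]
grip_width: 13.6
finger_force: 30.0
```

Emit:
jog_arm:
  targets:
    - {"xyz": [0,0,0.02],"spin": 0}
    - {"xyz": [0,0,0.02],"spin": 0}
    - {"xyz": [0,0,0.02],"spin": 0}
    - {"xyz": [0,0,0.02],"spin": 0}
    - {"xyz": [0,0,0.012],"spin": 0}
    - {"xyz": [0,0,0],"spin": 0}
    - {"xyz": [0,0,0],"spin": 0}
    - {"xyz": [0,0,0],"spin": 0}
    - {"xyz": [0,0,0],"spin": 0}
    - {"xyz": [0,0,0],"spin": 0}

```text
time: 35.1
tool_pos: [577.4, 17.2, 40.4]
tcp_rot: [3.141, -0.0, 1.345]
contact_force: [-0.0, 0.6, -1.4]
grip_width: 13.7
finger_force: 30.0
```

Release, rise, and back off to see the result.

Emit:
jog_arm:
  targets:
    - {"xyz": [0,0,0],"spin": 0}
    - {"xyz": [0,0,0],"spin": 0}
    - {"xyz": [0,0,0],"spin": 0}
    - {"xyz": [0,0,0],"spin": 0}
    - {"xyz": [0,0,0],"spin": 0}
    - {"xyz": [0,0,-0.2],"spin": 0}
    - {"xyz": [0,0,-0.3],"spin": 0}
    - {"xyz": [0,0,-0.4],"spin": 0}
    - {"xyz": [0,0,-0.4],"spin": 0}
    - {"xyz": [0,0,0],"spin": 0}
  gripper: 50

```text
time: 36.35
tool_pos: [579.2, 17.0, 148.3]
tcp_rot: [3.135, -0.001, 1.345]
contact_force: [0.1, -0.2, -0.1]
grip_width: 45.9
finger_force: 0.0
```

Emit:
jog_arm:
  targets:
    - {"xyz": [0.3,-0.3,0],"spin": 0}
    - {"xyz": [0.35,-0.3,0],"spin": 0}
    - {"xyz": [0.35,-0.3,0],"spin": 0}
    - {"xyz": [0.35,-0.3,0],"spin": 0}
    - {"xyz": [0.35,-0.3,0],"spin": 0}
    - {"xyz": [0.35,-0.2,0],"spin": 0}
    - {"xyz": [0.35,-0.1,0],"spin": 0}
    - {"xyz": [0.35,0,0],"spin": 0}
    - {"xyz": [0.35,0,0],"spin": 0}
    - {"xyz": [0.2,0,0],"spin": 0}

```text
time: 37.6
tool_pos: [495.9, 307.7, 144.0]
tcp_rot: [-3.141, 0.0, 1.346]
contact_force: [0.7, 0.2, -0.2]
grip_width: 46.0
finger_force: 0.0
```

Run:
```python
from h import *
ims={n:np.mean([bot.capture(n) for _ in range(2)],0) for n in("top","scene")}
i=[]
for n in ims:
    c=proj(n,(565,-38,30))[0].astype(int); i.append(cv2.resize(ims[n][c[1]-40:c[1]+40,c[0]-40:c[0]+40].astype(np.uint8),(400,400),interpolation=cv2.INTER_CUBIC))
cv2.imwrite("pics/c_in.png",np.hstack(i))
```

```text
(no output)
```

View pics/c_in.png

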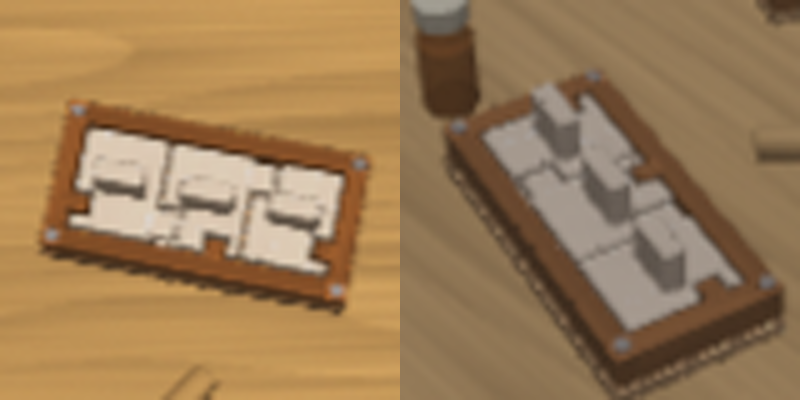

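All three blocks are seated, flush and interlocked, with c's tab lapping b's low corner and b's tab lapping a's.

```bash
python3 -c "
from plant import bot
print(bot.close_job())"
```

```text
the job is handed in; nothing more can be done
None
```

The job is handed in at about 38 s: blocks a, b and c went into the largest case in that order, the last pictures show them interlocked and flush with the rim, and I never touched the spare or the other items.

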